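Clamp a warmed glass slide on the microscope stage

TASK

Draw the glass slide with the frosted end out over the front edge of the slide warmer so that it can be pinched by its sides, and lay it down on the bed of the stage clamp, between the two jaws, opening them first if need be. Then hold the carriage's lock tab pressed in while you slide the carriage up until the slide is held square and without play against the fixed jaw, and let the lock spring back out. Be gentle with the glass, and leave the dishes, the bottle and the tip box where they stand.

Things in the scene. Friction and masses are not known exactly. Their poses are not given: they have to be found in the camera images.
- slide: Thick cavity slide of pale glass, 76 (x) x 26 (y) x 3 (z) mm, the last 20 mm at its -x end frosted white. Origin: centre of the underside. Starts flat on the warmer, frosted end to the front edge, a dish close to each long side. Too thin to pick up lying flat; a fingertip pressed on top drags it easily (the plate is smooth, friction 0.3). It tips once half of it overhangs.
- slide_frosted_end (a point): Middle of the slide's frosted short end, at the underside (38 mm from the slide's origin along its -x).
- warmer: Slide warmer, fixed: white box with a flat black plate on top, 200 (x) x 220 (y) mm, plate top 50 mm above the bench, sides plain and vertical. Origin: centre of the underside. Its front edge is at x = -100 mm in its own frame, towards the robot. It stands left or right of the middle.
- stage: Light base with the stage clamp, fixed, on the other side: white box 240 (x) x 170 (y) x 45 (z) mm. Origin: centre of the underside; x runs along the bed from carriage to fixed jaw. Bed: two steel bars, together 20 mm wide (y -10 to 10), top 67 mm above the bench, where the slide lies lengthwise (fingers pass beside the bars). Fixed jaw: 44 mm wide, top at 78 mm, face at x = 90 mm.
- fixed_jaw (a point): Foot of the fixed jaw's face, at bed-top height on the bed's centre line (x = 90, y = 0, z = 67 mm in the stage frame).
- carriage (a joint): Travel of the sliding carriage in m, along the stage's +x: 0 = jaws 140 mm apart; jaws 0.140 - value apart; end of range 0.075. Starts between 0 and 0.068: the jaws may start too close together for the slide. A 4 mm rack locks it at 0, 0.004, ... 0.064 (jaws 76 mm apart, just the slide's length) ...; on release it clicks into the nearest notch. Friction about 1 N unlocked; locked it holds 30 N.
- jaw_face (a point): Foot of the carriage's jaw face (the face looking to the stage's +x), at bed-top height on the centre line. The jaw plate is 36 mm wide (y), 1 to 9 mm above the bed; it pushes the slide along the bed.
- carriage_grip (a point): Where to pinch the carriage: 25 mm behind the jaw face, on the bed's centre line, 17 mm above the bed top. The housing is 38 mm long (x), 68 to 96 mm above the bench. Its ribbed side at y = +22 mm is the thumb rest; the lock tab's face is opposite at y = -28 mm (50 mm over both, 44 mm with the tab fully in).
- lock_tab (a joint): How far the lock tab is pressed in, in m: 0 = out, locked; 0.006 = fully in. It moves along the stage's +y, towards the thumb rest; sprung, 8 N to start it, 11 N fully in. The carriage is free while it is in by more than 0.003; when it springs back out the carriage is locked again.
- tab_face (a point): Centre of the lock tab's outer face, a steel plate 26 (x) x 22 (z) mm on the carriage's side at the stage's -y, 82 mm above the bench.
- dish_a: Bystander: closed clear culture dish, 40 mm across, 13 mm high, on the warmer at one long side of the slide. Origin: centre of the underside.
- dish_b: Bystander: a second such dish at the slide's other long side.
- oil_bottle: Bystander: upright amber bottle, 52 mm across, 150 mm high, between the warmer and the stage. Origin: centre of the underside.
- tip_box: Bystander: pipette-tip box 85 (x) x 75 (y) x 63 (z) mm, behind the bottle. Origin: centre of the underside.
- lamp_head (a point): Tip of the small gooseneck lamp fixed on the light base, an obstacle: its neck, 10 mm thick, rises from the base's far corner (x = 102, y = 68 mm in the stage frame) straight up to 115 mm above the bench and leans outward to a 20 mm thick head, which ends here (x = 126, y = 98, z = 163 mm), top 173 mm.
Mind the look-alikes: they are no part of the job. What is meant by the slide is not brown or red, and is the larger of those in its own colour.

How it is judged:
By the outcome, as a careful person would: the job done as asked, in the order asked, and still so for the second after the job is handed in, with the robot touching nothing.
It also fails if it takes over 72 s, if anything falls off the work surface, if the arm or the gripper's body presses on something with over 40 N, if the wrist force passes 120 N, or if a joint passes its speed limit or range.

ROBOT

A 6-joint arm with a two-finger parallel gripper is mounted at the origin on the work surface. World frame = base frame: x ahead of the robot, y to its left, z up, the work surface at z = 0. Lengths are in m, angles in degrees, forces in N, time in s.
With the tool pointing down it reaches from about 0.325 to 0.85 m from the base axis. Payload 15.5 kg.
Tool frame: the origin (TCP) lies at the very end of the fingers, on their centre line; the grasp point (between the pads) lies arm.grip_depth behind it (arm.grip_depth is the distance from the TCP to the grasp point, in m); z points along the fingers, y is the direction in which the jaws open and shut (so a half turn about z gives the same grasp; the last joint's range is limited). The gripper opens to 91 mm and grips with 3 to 60 N. Pads are 32 mm wide; open, the fingers measure 118 mm over their backs; the gripper's body (76 mm by 178 mm) begins 60 mm behind the grasp point.
Start: joints at [-69.643, 28.281, 77.091, -0, 74.628, -5.472], TCP at [0.272, -0.563, 0.214] pointing down, gripper open.
Joint ranges: [-166.48, 166.48], [-47.26, 123.95], [12.59, 153.08], [-70.14, 250.14], [6.76, 159.57], [-176.63, 176.63]. Speed limits (degrees/s): [108.29, 108.29, 147.25, 172.46, 172.46, 172.46].

INTERFACE

Orientations are given as a 3x3 rotation matrix whose columns are the frame's x, y, z axes.
In Python, from rig import arm gives the robot as it stands. Calls block until the motion is done:
- arm.move_to(position, orientation): joint-space move of the TCP to a pose.
- arm.move_l(position, orientation=None, feed=0.15): straight line of the TCP; orientation=None keeps the orientation; feed is the mean speed in m/s.
- arm.move_joints(angles): joint-space move.
- arm.grip(opening): finger opening in m; the grip force is fixed at half the most; returns when the fingers have stopped.
- arm.sleep(seconds).
- arm.solve_ik(position, orientation): joint angles nearest the present ones, or None.
- arm.snapshot(name): name is "scene" or "top" or "wrist"; returns the picture (384x512x3 uint8, red, green, blue); there is no depth.
- arm.get_calibration(name): a dict with "intrinsics" (3x3 intrinsics, pixels), "cam_to_world" (4x4, takes a point from camera to world coordinates). Camera axes: x right, y down, z forward; pixel columns grow to the right and rows downward; lengths in m; the calibration is good to about 2 mm. A picture is of the moment at which its call begins: read the wrist's pose just before it. get_calibration takes no time and is no camera call; for the wrist camera it gives the pose at the moment of the call.
A pose or a line that the arm cannot do raises arm.Unreachable and nothing moves.
- arm.sign_off(): hands the job in, once; it reports no verdict.
Readings, each from a call of its own:
- arm.current_t(): time.
- arm.current_joint_positions(): joint angles.
- arm.current_dq(): joint speeds.
- arm.current_tau(): joint torques, N m.
- arm.current_ee_pos(): TCP position.
- arm.current_tool_rot(): TCP orientation.
- arm.current_force(): force on the tool from outside, world axes, zero at the start.
- arm.current_torque(): the same for the moment, N m.
- arm.current_width(): finger opening in m.
Only numpy, scipy, OpenCV 4.12 (cv2) and the standard library are available. Lean on these libraries where they do the work, as an engineer would, in place of code of your own. Each camera call takes 0.05 s, during which the arm holds its last target. There are 200 camera calls.

## Working session

There is one attempt and no reset: what is moved stays moved. The work goes in short steps, each a Python script; the robot and the scene stay as the last script left them, time stands still between calls to the robot, and variables do not carry over. Pictures are saved under pics/ and viewed, about 8 in all and at most 12, crops included, and the job is handed in when it is done.

```bash
ls; mkdir -p pics; python3 - <<'E'
from rig import arm
import cv2,numpy as np
np.set_printoptions(precision=4,suppress=True)
print(arm.current_t(),arm.grip_depth,arm.current_tool_rot())
for n in("scene","top"):
    im=arm.snapshot(n); cv2.imwrite(f"pics/{n}0.png",im[:,:,::-1]); c=arm.get_calibration(n); print(n,c["intrinsics"],c["cam_to_world"])
a=cv2.imread("pics/top0.png");cv2.imwrite("pics/top0b.png",cv2.resize(a,(800,600),interpolation=cv2.INTER_CUBIC))
c=arm.get_calibration("wrist");print(c["cam_to_world"],arm.current_ee_pos())
E
```

```text
pics
0.0 0.0188 [[ 0.9001  0.4357 -0.0004]
 [ 0.4357 -0.9001  0.0011]
 [ 0.0001 -0.0012 -1.    ]]
scene [[485.5981   0.     251.166 ]
 [  0.     485.5981 192.538 ]
 [  0.       0.       1.    ]] [[ 0.7957  0.5132 -0.3218  0.9191]
 [ 0.6056 -0.6854  0.4044 -0.4399]
 [-0.013  -0.5166 -0.8561  1.0719]
 [ 0.      0.      0.      1.    ]]
top [[389.4628   0.     249.8673]
 [  0.     389.4628 192.852 ]
 [  0.       0.       1.    ]] [[-0.1656 -0.9638  0.2089  0.3804]
 [-0.9862  0.1627 -0.0311  0.0125]
 [-0.004  -0.2112 -0.9774  1.0161]
 [ 0.      0.      0.      1.    ]]
[[ 0.4358 -0.8635 -0.254   0.3437]
 [-0.9001 -0.419  -0.1197 -0.5271]
 [-0.003   0.2808 -0.9598  0.3827]
 [ 0.      0.      0.      1.    ]] [ 0.2722 -0.5623  0.2134]
```

View pics/top0b.png

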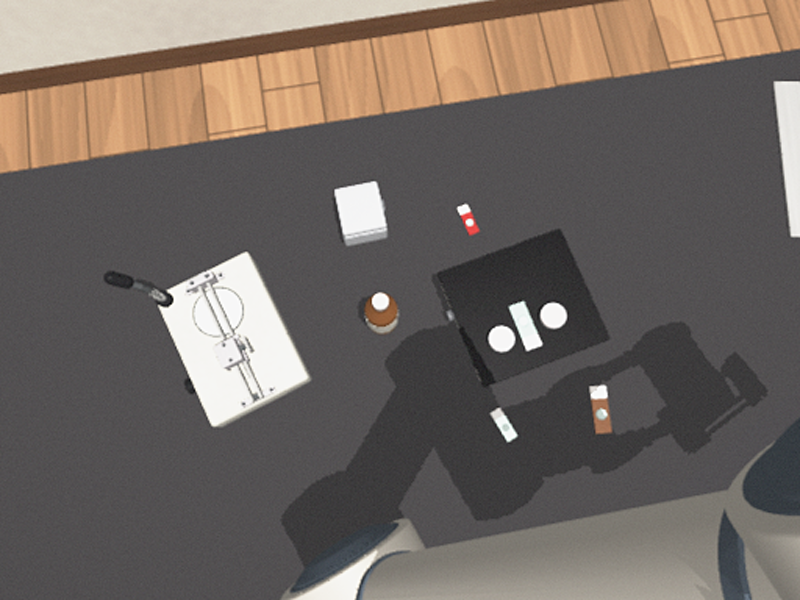

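View pics/scene0.png

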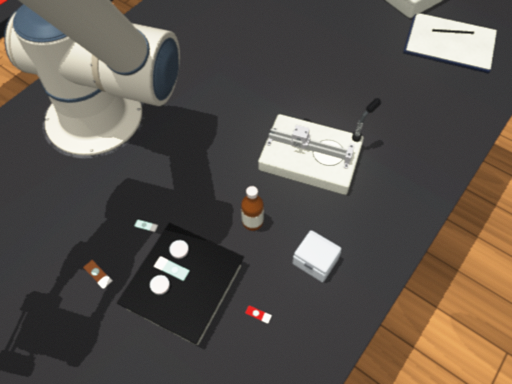

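The larger pale slide lies on the warmer at top(526,325). The look-alikes are the small pale one on the bench (503,424), the brown one (600,410) and the red one (468,220). The stage is at left, with its carriage near (232,350) and its fixed jaw near (207,280). I'll get rough poses first, then wrist views.

```bash
cat > h.py <<'E'
import cv2,numpy as np
np.set_printoptions(precision=4,suppress=True)
def ray(c,px):
    K,T=c["intrinsics"],c["cam_to_world"]; px=np.atleast_2d(np.asarray(px,float))
    d=np.c_[(px[:,0]-K[0,2])/K[0,0],(px[:,1]-K[1,2])/K[1,1],np.ones(len(px))]@T[:3,:3].T
    return T[:3,3],d
def onz(c,px,z):
    o,d=ray(c,px); return o+d*((z-o[2])/d[:,2])[:,None]
def proj(c,P):
    K,T=c["intrinsics"],c["cam_to_world"]; p=(np.atleast_2d(P)-T[:3,3])@T[:3,:3]@K.T; return p[:,:2]/p[:,2:]
def tri(views):  # [(calib,px)..] -> point, residual
    A=np.zeros((3,3));b=np.zeros(3);L=[]
    for c,p in views:
        o,d=ray(c,p);d=d[0]/np.linalg.norm(d[0]);M=np.eye(3)-np.outer(d,d);A+=M;b+=M@o;L.append((M,o))
    x=np.linalg.solve(A,b);return x,max(np.linalg.norm(M@(x-o)) for M,o in L)
def blobs(mask,amin):
    cs,_=cv2.findContours(mask.astype(np.uint8)*255,cv2.RETR_EXTERNAL,cv2.CHAIN_APPROX_NONE)
    return [c for c in cs if cv2.contourArea(c)>amin]
def Rdown(yaw): # tool z down, tool x at yaw (deg)
    a=np.radians(yaw);c,s=np.cos(a),np.sin(a);return np.array([[c,s,0],[s,-c,0],[0,0,-1.]])
E
python3 - <<'E'
from rig import arm
from h import *
C={n:arm.get_calibration(n) for n in("top","scene")}
I={n:cv2.imread(f"pics/{n}0.png") for n in C}
for n in C:
    im=I[n].astype(int);g=im.min(2)
    for c in blobs((g>140),25):
        r=cv2.minAreaRect(c);w=onz(C[n],cv2.boxPoints(r),0.05)
        if 0<r[0][0]<512 and cv2.contourArea(c)<9000 and w[:,0].min()>.1: print(n,np.round(r[0]),cv2.contourArea(c),"\n",onz(C[n],[r[0]],.05)[0],[np.linalg.norm(w[0]-w[1]),np.linalg.norm(w[1]-w[2])],w[:,:2].ravel())
# warmer corners top (800x600 px /1.5625)
p=np.array([[435,274],[560,230],[608,338],[487,383],[526,325]])/1.5625
print(onz(C["top"],p,.05))
p=np.array([[159,292],[249,252],[310,379],[217,427]])/1.5625
print(onz(C["top"],p,.045))
E
```

```text
top [506. 350.] 62.0 
 [ 0.1171 -0.5451  0.05  ] [np.float64(0.020969206142939723), np.float64(0.02875654612518627)] [ 0.1326 -0.5391  0.1292 -0.5598  0.1018 -0.5511  0.1052 -0.5306]
top [227. 371.] 727.0 
 [0.1815 0.1037 0.05  ] [np.float64(0.19230549516930573), np.float64(0.04796216993033402)] [0.171  0.2027 0.2364 0.0219 0.1921 0.0035 0.1282 0.183 ]
top [385. 264.] 34.5 
 [ 0.3565 -0.313   0.05  ] [np.float64(0.015972496271907416), np.float64(0.01649753259466726)] [ 0.359  -0.3017  0.3678 -0.3151  0.354  -0.3242  0.3454 -0.3109]
top [322. 271.] 148.0 
 [ 0.365  -0.1589  0.05  ] [np.float64(0.019257030770595845), np.float64(0.05202320495570124)] [ 0.3859 -0.1406  0.3928 -0.1586  0.3442 -0.1771  0.3374 -0.1592]
top [382. 250.] 79.0 
 [ 0.3898 -0.3154  0.05  ] [np.float64(0.027043694991545887), np.float64(0.021971884290554602)] [ 0.4028 -0.3047  0.3983 -0.3314  0.3769 -0.3261  0.3814 -0.2996]
top [321. 216.] 205.5 
 [ 0.4979 -0.1831  0.05  ] [np.float64(0.041144225408555675), np.float64(0.04122080860535024)] [ 0.5119 -0.1581  0.5238 -0.1975  0.484  -0.208   0.4723 -0.1689]
top [354. 
[... 3167 characters left out ...]
at64(0.028484919658397435), np.float64(0.028691987805669283)] [0.5182 0.0358 0.5197 0.0642 0.5477 0.0579 0.5459 0.0298]
scene [310. 152.] 4697.5 
 [0.5812 0.2315 0.05  ] [np.float64(0.1954716219500256), np.float64(0.2541030838183895)] [0.499  0.1099 0.4218 0.2895 0.6666 0.3577 0.7237 0.1798]
scene [452.  40.] 3215.0 
 [0.6946 0.8302 0.05  ] [np.float64(0.18252437247671466), np.float64(0.25685367146915883)] [0.6034 0.7089 0.5425 0.8809 0.7884 0.955  0.8336 0.784 ]
[[ 0.6199 -0.0979  0.05  ]
 [ 0.6597 -0.3167  0.05  ]
 [ 0.4697 -0.3518  0.05  ]
 [ 0.4315 -0.1466  0.05  ]
 [ 0.5121 -0.2269  0.05  ]]
[[0.6666 0.3534 0.045 ]
 [0.7099 0.1997 0.045 ]
 [0.4847 0.1286 0.045 ]
 [0.4347 0.2825 0.045 ]]
```

```bash
cat >> h.py <<'E'
def shoot(arm,name):
    c=arm.get_calibration("wrist");im=arm.snapshot("wrist")[:,:,::-1].copy();cv2.imwrite(f"pics/{name}.png",im);np.savez(f"pics/{name}.npz",**c);return im,c
def load(name):
    z=np.load(f"pics/{name}.npz");return cv2.imread(f"pics/{name}.png"),{k:z[k] for k in z}
E
python3 - <<'E'
from rig import arm
from h import *
def loc(c,yaw,dx,dy,z):
    a=np.radians(yaw);return [c[0]+dx*np.cos(a)-dy*np.sin(a),c[1]+dx*np.sin(a)+dy*np.cos(a),z]
for i,(c,yaw,dx,dy,z) in enumerate([((.505,-.225),10.5,-.06,-.05,.2),((.505,-.225),10.5,-.06,.05,.2),((.572,.243),17.3,-.09,-.06,.24),((.572,.243),17.3,-.09,.06,.24)]):
    arm.move_to(loc(c,yaw,dx,dy,z),Rdown(yaw)); shoot(arm,f"w{i}");print(arm.current_t(),arm.current_ee_pos())
print(arm.get_calibration("wrist")["intrinsics"],arm.current_joint_positions())
a=[cv2.imread(f"pics/w{i}.png") for i in range(4)]
cv2.imwrite("pics/w01.png",cv2.resize(np.hstack(a[:2]),(800,300),interpolation=cv2.INTER_AREA))
cv2.imwrite("pics/w2b.png",cv2.resize(a[2],(800,600),interpolation=cv2.INTER_CUBIC))
E
```

```text
1.4083 [ 0.4549 -0.2861  0.2   ]
1.9417 [ 0.4372 -0.1875  0.2002]
3.325 [0.5042 0.1578 0.2398]
3.925 [0.4685 0.2728 0.2399]
[[271.4268   0.     254.6169]
 [  0.     271.4268 193.1044]
 [  0.       0.       1.    ]] [23.9148 20.1211 86.7517 -0.0145 73.1392 96.6486]
```

View pics/w01.png

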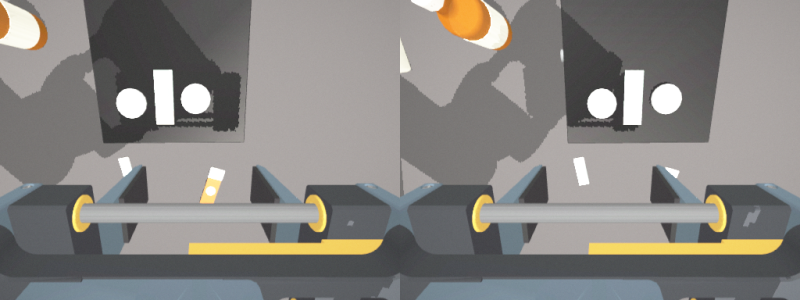

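View pics/w2b.png

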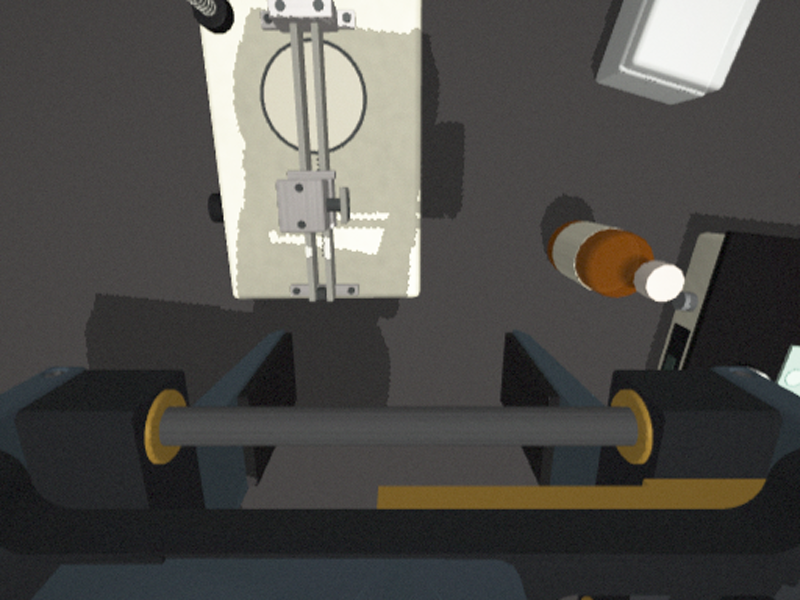

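The slide is bright at (163,97) in the left frame and (633,97) in the right, with its dishes beside it and nothing else on the plate. In w2 the carriage housing is at (303,206), the jaw plate at (311,175), the tab at right (345,205) and the fixed jaw at (300,18).

```bash
python3 - <<'E'
from h import *
a,c=load("w3");cv2.imwrite("pics/w3b.png",cv2.resize(a[:256],(800,400),interpolation=cv2.INTER_CUBIC))
# slide
out={}
for n in("w0","w1"):
    im,c=load(n);g=im.min(2)
    for b in blobs(g[:170]>150,300):
        r=cv2.minAreaRect(b)
        w=onz(c,cv2.boxPoints(r),.053);L=[np.linalg.norm(w[0]-w[1]),np.linalg.norm(w[1]-w[2])]
        if .02<min(L)<.06 and max(L)<.09: print(n,np.round(r[0],1),cv2.contourArea(b),L,onz(c,[r[0]],.053)[0]); out.setdefault(n,[]).append((r,L,c,w))
S=[[x for x in out[n] if max(x[1])>.065][0] for n in("w0","w1")]
print("tri",tri([(s[2],[s[0][0]]) for s in S]))
for s in S:
    w=s[3];e=max([w[1]-w[0],w[2]-w[1]],key=np.linalg.norm);e=e*np.sign(e[0]);print("yaw",np.degrees(np.arctan2(e[1],e[0])))
# warmer front edge: px from w01 montage *1.28
for n,off in(("w0",0),("w1",400)):
    im,c=load(n)
    p=(np.array([[103+off-0,142],[245,142]]) if off==0 else np.array([[167,142],[309,142]]))*1.28
    print(n,onz(c,p,.05))
E
```

```text
w0 [167.5 131.5] 1141.0 [np.float64(0.0427528435702025), np.float64(0.042106154331666916)] [ 0.4956 -0.1763  0.053 ]
w0 [250. 126.] 1124.0 [np.float64(0.04222778374055506), np.float64(0.04183093784894438)] [ 0.5187 -0.2676  0.053 ]
w0 [209.6 124. ] 1621.0 [np.float64(0.02682629764275428), np.float64(0.07808127030670269)] [ 0.5126 -0.2223  0.053 ]
w1 [258.  132.2] 1099.0 [np.float64(0.04218415467927202), np.float64(0.041817175102917575)] [ 0.4956 -0.1786  0.053 ]
w1 [340.6 126.2] 1168.5 [np.float64(0.043063028487082336), np.float64(0.042885916611761124)] [ 0.5192 -0.2693  0.053 ]
w1 [298.6 124. ] 1620.5 [np.float64(0.0775762974721745), np.float64(0.027248007403461585)] [ 0.5128 -0.222   0.053 ]
w1 [153.5 108.8] 1508.5 [np.float64(0.051775601757121245), np.float64(0.06318477244596432)] [ 0.4993 -0.0593  0.053 ]
w1 [141.5  14.5] 492.0 [np.float64(0.04329076183800465), np.float64(0.0259466419451527)] [ 0.5891 -0.0399  0.053 ]
tri (array([ 0.5127, -0.2222,  0.0523]), np.float64(0.00013236524408308844))
yaw 11.83487746716388
yaw 10.558946138924673
w0 [[ 0.4279 -0.1384  0.05  ]
 [ 0.4681 -0.3549  0.05  ]]
w1 [[ 0.4278 -0.1369  0.05  ]
 [ 0.4682 -0.3533  0.05  ]]
```

View pics/w3b.png

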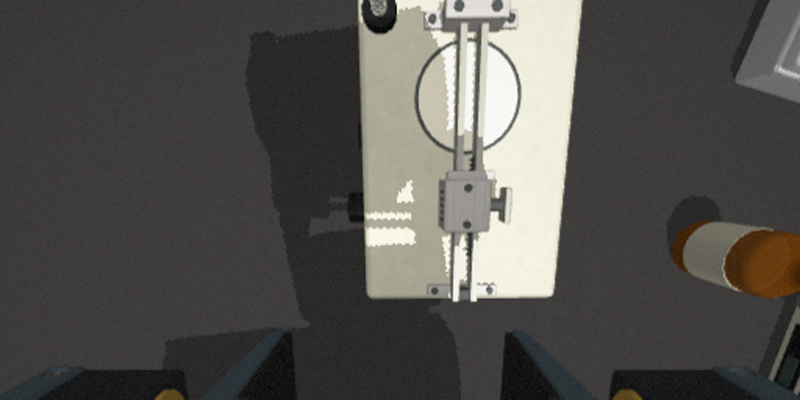

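In w3 the housing screws are at (468,188) and (467,224), and the fixed jaw screws at (459,6) and (497,6). Next I triangulate these features.

```bash
python3 - <<'E'
from h import *
_,c2=load("w2");_,c3=load("w3")
F={"hs_front":((299,187),(468,188)),"hs_back":((301,224),(467,224)),"fj_l":((280,6),(459,6)),"fj_r":((318,6),(497,6)),"foot_l":((268,18),(432,19)),"foot_r":((347,18),(513,18)),
"rear_l":((296,290),(434,290)),"rear_r":((351,290),(489,290)),"cor_l":((235,297),(369,297)),"cor_r":((419,297),(555,297)),"jawplate_l":((288,171),(447,171)),"tab":((346,205),(508,205)),"hTL":((277,181),(441,180))}
P={}
for k,(a,b) in F.items():
    a=np.array(a)/1.5625;b=np.array(b)/1.5625;P[k],r=tri([(c2,a),(c3,b)]);print(k,P[k],r)
cl=onz(c2,np.array([F["cor_l"][0]])/1.5625,.045)[0];cr=onz(c2,np.array([F["cor_r"][0]])/1.5625,.045)[0]
cl3=onz(c3,np.array([F["cor_l"][1]])/1.5625,.045)[0];cr3=onz(c3,np.array([F["cor_r"][1]])/1.5625,.045)[0]
print(cl,cr,cl3,cr3,np.linalg.norm(cl-cr))
d=(cl-cr+cl3-cr3)/2;yaw=np.arctan2(-d[0],d[1]);print("yaw edge",np.degrees(yaw))
m=(P["rear_l"]+P["rear_r"])/2;f=(P["fj_l"]+P["fj_r"])/2;f2=(P["foot_l"]+P["foot_r"])/2
for q in(f,f2): e=q-m;print("yaw axis",np.degrees(np.arctan2(e[1],e[0])))
ux=np.array([np.cos(yaw),np.sin(yaw),0]);uy=np.array([-ux[1],ux[0],0])
org=(cl+cr+cl3+cr3)/4+.12*ux;print("org",org)
for k in P:print(k,(P[k]-org)@ux,(P[k]-org)@uy,P[k][2])
E
```

```text
hs_front [0.5522 0.2483 0.0944] 0.00032694043602651704
hs_back [0.5278 0.2405 0.0963] 2.2565481074638813e-05
fj_l [0.6626 0.292  0.0769] 3.512412456494393e-06
fj_r [0.6703 0.2674 0.0768] 2.3414061424475562e-05
foot_l [0.6591 0.3079 0.049 ] 0.0003131616083897838
foot_r [0.6756 0.2514 0.0532] 3.9808334712885665e-05
rear_l [0.4629 0.2399 0.0495] 2.069189648035563e-05
rear_r [0.4772 0.1939 0.0493] 5.863323804036414e-05
cor_l [0.4373 0.2924 0.0407] 2.253222959243016e-05
cor_r [0.488  0.1345 0.0457] 0.00010672935947887233
jawplate_l [0.5595 0.264  0.071 ] 9.825629365340376e-06
tab [0.5495 0.2138 0.0844] 4.791040746808685e-05
hTL [0.5513 0.2673 0.0834] 0.0003597683776790813
[0.4389 0.2911 0.045 ] [0.4877 0.1344 0.045 ] [0.4385 0.2925 0.045 ] [0.488  0.1342 0.045 ] 0.16415823344419833
yaw edge 17.314666646863607
yaw axis 17.73287856119998
yaw axis 17.63235740152067
org [0.5778 0.2488 0.045 ]
hs_front -0.02458958688430457 0.007122709052919004 0.09436760183648676
hs_back -0.050263510218384364 0.006967274008139242 0.09628923163241528
fj_l 0.09384670430662456 0.016041897904772135 0.07688351668206059
fj_r 0.09383875803326155 -0.009714179943526562 0.07682773242831578
foot_l 0.09520774036438207 0.0322473903254058 0.049017408408508475
foot_r 0.09414672185009818 -0.026634076599858215 0.0532344337246993
rear_l -0.11237106878236111 0.02577034959501084 0.04945912530097746
rear_r -0.11240248120883357 -0.022453295561578043 0.049346057986472305
cor_l -0.12120810354681053 0.08350908719398682 0.040701458126444406
cor_r -0.1197954438110683 -0.08233801343132971 0.045727798514632184
jawplate_l -0.012958484354937037 0.020012952016084398 0.07101833757824545
tab -0.03746084272128476 -0.024918154059372317 0.0844383471776582
hTL -0.01983153689907922 0.02558126339311988 0.08340564701657255
```

Checks hold: the slide's triangulated top is 52.3 mm (expected 53), the housing top about 95 (96), the fixed jaw 77 (78), the tab 84, and the warmer is 220 mm wide. The jaws are about 102 mm apart (carriage ≈ 0.038), wide enough for the slide and fingers, so they needn't be opened. Next is the drag.

```bash
cat > drag.py <<'E'
from rig import arm
from h import *
yaw=10.55;a=np.radians(yaw);n=np.array([np.cos(a),np.sin(a),0]);R=Rdown(yaw)
s=np.array([.5127,-.2222,0]);p=s+.016*n
arm.move_to(p+[0,0,.12],R);arm.grip(0.0);arm.move_l(p+[0,0,.062],feed=.1);arm.sleep(.2)
f0=arm.current_force();z=.056;print(f0,arm.current_width())
while z>.047:
    arm.move_l(p+[0,0,z],feed=.03);arm.sleep(.05);f=arm.current_force()-f0
    if f[2]>3: break
    z-=.0005
print("contact",z,f,arm.current_ee_pos(),arm.current_t())
q=p-.061*n
for k in(.25,.5,.75,1):
    arm.move_l(p+(q-p)*k+[0,0,z],feed=.05);print(arm.current_force()-f0)
arm.sleep(.2);arm.move_l(q+[0,0,.075],feed=.08)
v=np.r_[(s-.061*n)[:2],0]-.10*n
arm.move_to(v+[0,0,.19],R);im,c=shoot(arm,"d0")
arm.move_to(v+[-n[1]*.05,n[0]*.05,.19],R);shoot(arm,"d1")
print(arm.current_t())
cv2.imwrite("pics/d0b.png",cv2.resize(im[:256],(800,400),interpolation=cv2.INTER_CUBIC))
S=[]
for k in("d0","d1"):
    im,c=load(k);g=im.min(2)
    for b in blobs(g[:200]>150,300):
        r=cv2.minAreaRect(b);w=onz(c,cv2.boxPoints(r),.053);L=sorted([np.linalg.norm(w[0]-w[1]),np.linalg.norm(w[1]-w[2])])
        if .02<L[0]<.033 and .07<L[1]<.085:
            e=max([w[1]-w[0],w[2]-w[1]],key=np.linalg.norm);e=e*np.sign(e[0]);m=onz(c,[r[0]],.053)[0]
            print(k,m,L,np.degrees(np.arctan2(e[1],e[0])),"inside",m@n-.3954);S.append((c,r[0]))
if len(S)==2:print(tri(S))
E
python3 drag.py
```

```text
[-0.1019 -0.1957  0.1752] 0.0003260100434776977
contact 0.053 [-1.4478  1.2541  5.8857] [ 0.5285 -0.2193  0.0533] 10.275
[-3.1382 -0.8103  7.372 ]
[-3.4428 -1.8619 10.6066]
[-2.6076 -1.5159 10.6482]
[-3.1846 -1.2345  9.6972]
13.8417
d0 [ 0.4522 -0.2362  0.053 ] [np.float64(0.03206474537081337), np.float64(0.07641119505586409)] 12.520331355214827 inside 0.005912563586489339
d1 [ 0.4514 -0.2331  0.053 ] [np.float64(0.02672478589118561), np.float64(0.07699168101282176)] 9.987528195167494 inside 0.005703470345875095
(array([ 0.4534, -0.2362,  0.0326]), np.float64(0.0001179427465894984))
```

View pics/d0b.png

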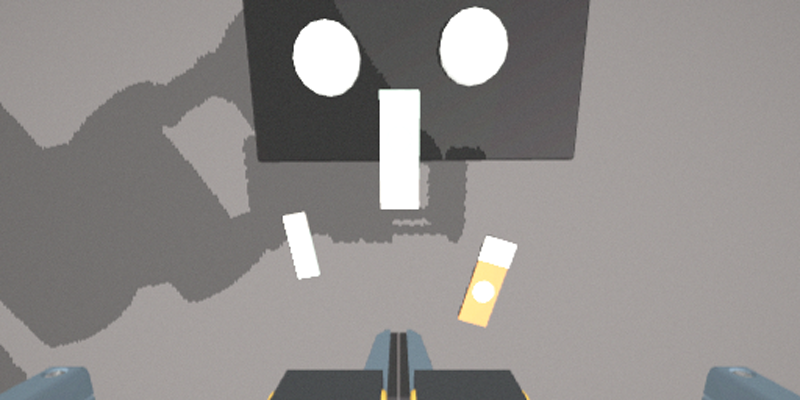

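The slide now overhangs the front edge by about 32 mm, at px (379–420, 89–209) with the edge at row 160. It is straight and the dishes haven't moved. In d0 the mask merged with a light patch, so I use d1: centre (.4514,-.2331), 6 mm inside the edge. Now I pinch it and take it over the stage.

```bash
cat > pick.py <<'E'
from rig import arm
from h import *
_,c=load("d0");print("d0 slide ends",onz(c,np.array([[399.5,89],[399.5,209]])/1.5625,.053))
yaw=10.4;a=np.radians(yaw);n=np.array([np.cos(a),np.sin(a),0]);R=Rdown(yaw)
g=np.array([.4518,-.2333,0])-.026*n
arm.grip(.045);arm.move_to(g+[0,0,.10],R);arm.move_l(g+[0,0,.0355],feed=.08);arm.sleep(.1)
f0=arm.current_force();arm.grip(.020);print("w",arm.current_width(),arm.current_force()-f0)
arm.move_l(g+[0,0,.06],feed=.06);arm.move_l(g+[0,0,.2],feed=.2);print("w",arm.current_width())
ys=17.6;b=np.radians(ys);u=np.array([np.cos(b),np.sin(b),0]);v=np.array([-u[1],u[0],0]);O=np.array([.5771,.2510,0])
R=Rdown(ys)
arm.move_to(O+.01*u+[0,0,.2],R);im,c=shoot(arm,"p0")
arm.move_l(O+.017*u+[0,0,.13],feed=.15);im1,c=shoot(arm,"p1");print(arm.current_t(),arm.current_width(),arm.current_ee_pos())
cv2.imwrite("pics/p0b.png",cv2.resize(np.hstack([im[:,100:420],im1[:,100:420]]),(800,480),interpolation=cv2.INTER_CUBIC))
E
python3 pick.py
```

```text
d0 slide ends [[ 0.4877 -0.2269  0.053 ]
 [ 0.4121 -0.241   0.053 ]]
w 0.025158443104298933 [-0.6523  0.0982  1.564 ]
w 0.025142440899645308
20.725 0.025037220010578624 [0.5939 0.2562 0.1312]
```

View pics/p0b.png

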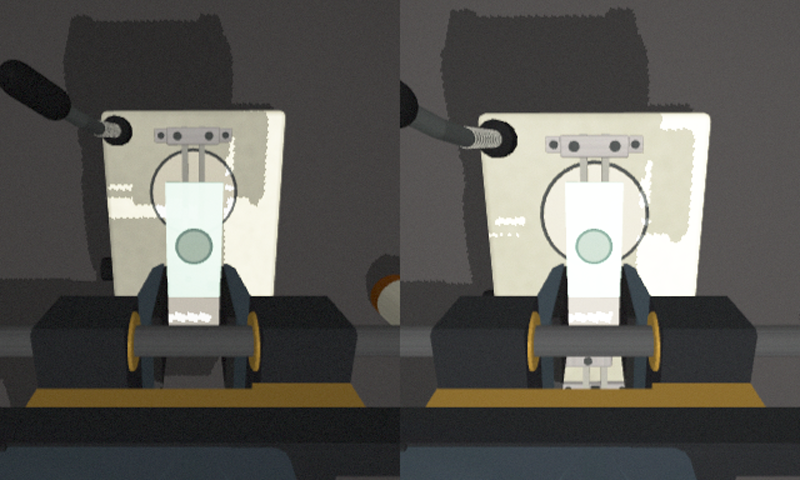

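The slide is held straight: end edge at row 182 in the right frame, centred at column 594, and the fixed jaw is also centred at 594. So lateral and yaw alignment are good. Next I compute x and lower it.

```bash
python3 - <<'E'
from h import *
_,c0=load("p0");_,c1=load("p1")
A=lambda x,y:np.array([x/1.25+100,y/1.25]);B=lambda x,y:np.array([(x-400)/1.25+100,y/1.25])
b=np.radians(17.6);u=np.array([np.cos(b),np.sin(b),0]);v=np.array([-u[1],u[0],0]);O=np.array([.5771,.2510,0])
def show(k,P): print(k,P,"stage",(P-O)@u,(P-O)@v)
for k,a,q in(("sl",(177,135.5),(575,146)),("sr",(209,135.5),(614,146)),("fl",(160,135),(553,145)),("fr",(226,135),(636,145))):
    P,r=tri([(c0,A(*a)),(c1,B(*q))]);show(k,P)
show("jaw front edge p1",onz(c1,B(594,157),.078)[0]);show("p0",onz(c0,A(193,143.5),.078)[0])
show("slide end p1",onz(c1,B(594,182),.1312+.0175)[0]);show("circle c",onz(c1,B(594,247),.1487)[0])
show("p0 slide end",onz(c0,A(195,182.5),.2+.0175)[0])
show("jaw-foot p1 at bed",onz(c1,B(594,162),.067)[0])
im,_=load("p1");col=im[85:150,240:270].astype(int).mean(2);print(np.round(col[:,10:25].mean(1)).astype(int))
E
```

```text
sl [0.6633 0.2921 0.0725] stage 0.09463497264865213 0.013118847932628797
sr [0.6712 0.2672 0.0696] stage 0.09462772612272002 -0.012972545760029553
fl [0.6591 0.3076 0.0548] stage 0.09525294344551065 0.029172282924036418
fr [0.6764 0.2529 0.0608] stage 0.09518235906802988 -0.028234564946019038
jaw front edge p1 [0.6607 0.2779 0.078 ] stage 0.08785079148914979 0.0003626962952025664
p0 [0.6612 0.2779 0.078 ] stage 0.08833513868122161 0.00023636322671242993
slide end p1 [0.6532 0.2755 0.1487] stage 0.07999757729201608 0.0003689309910311772
circle c [0.6246 0.2664 0.1487] stage 0.04992846222240137 0.00035790262652764075
p0 slide end [0.6463 0.2719 0.2175] stage 0.07230630796571591 -0.0009742394136253683
jaw-foot p1 at bed [0.6572 0.2768 0.067 ] stage 0.08415183702081343 0.00035992146517856843
[ 59  58  58  59  69 133 192 209 210 212 215 217 218 218 219 219 219 219
 219 218 218 215 201 187 199 206 205 205 206 206 204 202 200 200 202 204
 202 201 201 193 172 184 201 161 113 114 167 215 221 221 220 219 219 220
 220 220 219 219 219 219 228 250 254 254 254]
```

```bash
cat > place.py <<'E'
from rig import arm
from h import *
b=np.radians(17.6);u=np.array([np.cos(b),np.sin(b),0]);O=np.array([.5771,.2510,0]);p=O+.017*u
arm.move_l(p+[0,0,.058],feed=.12);arm.sleep(.15);f0=arm.current_force();z=.056
while z>.0505:
    arm.move_l(p+[0,0,z],feed=.03);arm.sleep(.05);f=arm.current_force()-f0
    if f[2]>1.0:break
    z-=.0005
print(z,f,arm.current_ee_pos());arm.grip(.042);arm.sleep(.1)
arm.move_l(p+[0,0,.12],feed=.12)
w=O-.125*u
arm.move_to(w+[0,0,.17],Rdown(17.6));im,c=shoot(arm,"q0")
arm.move_to(w+.05*np.array([-u[1],u[0],0])+[0,0,.17],Rdown(17.6));im1,c=shoot(arm,"q1")
print(arm.current_t())
cv2.imwrite("pics/q0b.png",cv2.resize(np.hstack([im[:,100:420],im1[:,100:420]]),(800,480),interpolation=cv2.INTER_CUBIC))
E
python3 place.py
```

```text
0.054 [ 0.5641 -0.0185  1.0942] [0.5933 0.2561 0.054 ]
25.4583
```

View pics/q0b.png

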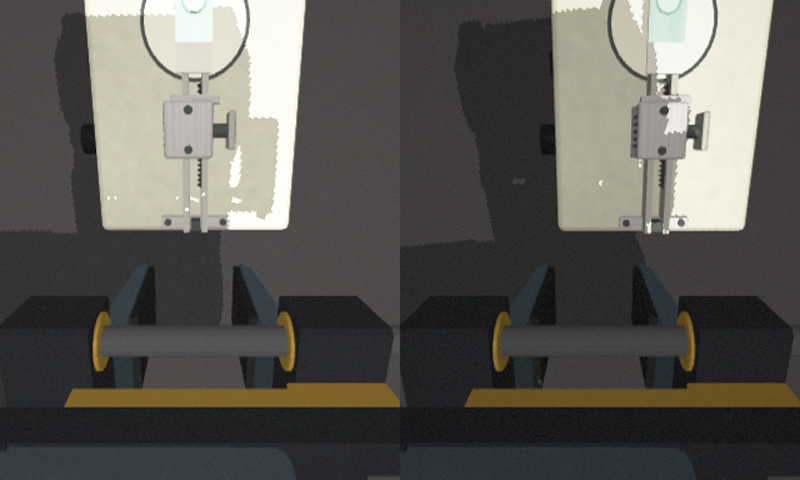

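The slide lies on the bed, straight and centred at column 195, with its frosted end at row 42 clear of the carriage jaw (row 95). Next I locate the carriage for the pinch.

```bash
python3 - <<'E'
from h import *
_,c0=load("q0");_,c1=load("q1")
A=lambda x,y:np.array([x/1.25+100,y/1.25]);B=lambda x,y:np.array([(x-400)/1.25+100,y/1.25])
b=np.radians(17.6);u=np.array([np.cos(b),np.sin(b),0]);v=np.array([-u[1],u[0],0]);O=np.array([.5771,.2510,0])
def show(k,P): print(k,P,"stage",(P-O)@u,(P-O)@v,P[2])
for k,a,q in(("sf",(188,110),(664,111)),("sb",(188,150),(662,150)),("tabtopfar",(235,111),(709,113)),("tabtopnear",(235,148),(707,149)),("jawR",(219,97),(690,97))):
    P,r=tri([(c0,A(*a)),(c1,B(*q))]);show(k,P)
show("jaw L",onz(c0,A(170,97),.076)[0]);show("jawR",onz(c0,A(219,97),.076)[0])
show("slide end L",onz(c0,A(176,42),.07)[0]);show("slide end R",onz(c0,A(212,42),.07)[0])
show("rear l",onz(c0,A(168,222),.049)[0]);show("rear r",onz(c0,A(223,222),.049)[0])
show("h far L",onz(c0,A(164,101),.096)[0]);show("h far R",onz(c0,A(212,101),.096)[0]);show("h near L",onz(c0,A(163,158),.096)[0]);show("h near R",onz(c0,A(212,158),.096)[0])
E
```

```text
sf [0.5521 0.248  0.0946] stage -0.024728636316858663 0.004705762438738413 0.094626002900733
sb [0.5276 0.2403 0.0959] stage -0.05040179905315546 0.0047948608994094165 0.09587545042142025
tabtopfar [0.5615 0.217  0.0883] stage -0.025141652150609328 -0.02772006274295928 0.08825324582427609
tabtopnear [0.5386 0.2088 0.0885] stage -0.04949798258258988 -0.02855914333883436 0.08849808802852989
jawR [0.5691 0.2302 0.0741] stage -0.013870304330777544 -0.017431062588210016 0.07409164066121193
jaw L [0.5579 0.2637 0.076 ] stage -0.014422283550043581 0.017912118641258273 0.07600000000000001
jawR [0.5686 0.2301 0.076 ] stage -0.014426132089580726 -0.017297703689348777 0.07600000000000001
slide end L [0.5942 0.2705 0.07  ] stage 0.022223416783991364 0.013384344775904746 0.07
slide end R [0.6019 0.2463 0.07  ] stage 0.02221409618810506 -0.0120022281341676 0.07
rear l [0.4626 0.2392 0.049 ] stage -0.112754534690041 0.023379573868344623 0.04899999999999999
rear r [0.4772 0.1933 0.049 ] stage -0.11272723950196588 -0.02482166914030547 0.04899999999999999
h far L [0.5525 0.2649 0.096 ] stage -0.019249058971147835 0.020646520999195374 0.096
h far R [0.5622 0.2344 0.096 ] stage -0.0192519266451348 -0.011323521159728648 0.09599999999999997
h near L [0.5168 0.2552 0.096 ] stage -0.05615607954784458 0.022234188313556405 0.096
h near R [0.5272 0.2227 0.096 ] stage -0.05614913705256046 -0.011900396515667792 0.096
```

```bash
cat > slidec.py <<'E'
from rig import arm
from h import *
b=np.radians(17.6);u=np.array([np.cos(b),np.sin(b),0]);v=np.array([-u[1],u[0],0]);O=np.array([.5771,.2510,0])
R=Rdown(17.6);g=O-.0375*u;z=np.array([0,0,.0655])
arm.grip(.075);arm.move_to(g+[0,0,.13],R);arm.move_l(g+z,feed=.1);arm.sleep(.2)
f0=arm.current_force();arm.grip(.040);arm.sleep(.1);f=arm.current_force()-f0
print("width",arm.current_width(),"fx,fy",f@u,f@v,f[2],arm.current_t())
fb=f;d=0.
arm.move_l(g+.018*u+z,feed=.04);arm.sleep(.1);f=arm.current_force()-fb;print("18mm",f@u,f@v)
d=.018
while d<.033:
    d+=.0005 if d<.0215 else .00025
    arm.move_l(g+d*u+z,feed=.02);arm.sleep(.04);f=arm.current_force()-fb
    print(round(d*1e3,2),round(f@u,1),end="; ")
    if f@u<-6:break
arm.sleep(.1);f=arm.current_force()-fb;print("\nend",d,f@u,f@v,(arm.current_ee_pos()-g)@u,arm.current_width(),arm.current_t())
im,c=shoot(arm,"r0");cv2.imwrite("pics/r0b.png",cv2.resize(im[:256],(800,400),interpolation=cv2.INTER_CUBIC))
E
python3 slidec.py
```

```text
width 0.04367640594518638 fx,fy -1.0404156456640665 -10.508257711863628 3.3897154936155385 28.3167
18mm 1.5688585864741889 1.5921741428312692
18.5 1.6; 19.0 0.5; 19.5 0.7; 20.0 0.4; 20.5 0.4; 21.0 0.2; 21.5 -0.5; 21.75 0.7; 22.0 0.2; 22.25 0.8; 22.5 0.3; 22.75 0.4; 23.0 0.8; 23.25 1.3; 23.5 0.5; 23.75 0.2; 24.0 0.5; 24.25 -1.7; 24.5 -2.3; 24.75 -3.8; 25.0 -5.8; 25.25 -6.5; 
end 0.025250000000000005 -6.776738156852762 1.980001314281563 0.02412457124355207 0.04396944436077653 35.5333
```

View pics/r0b.png

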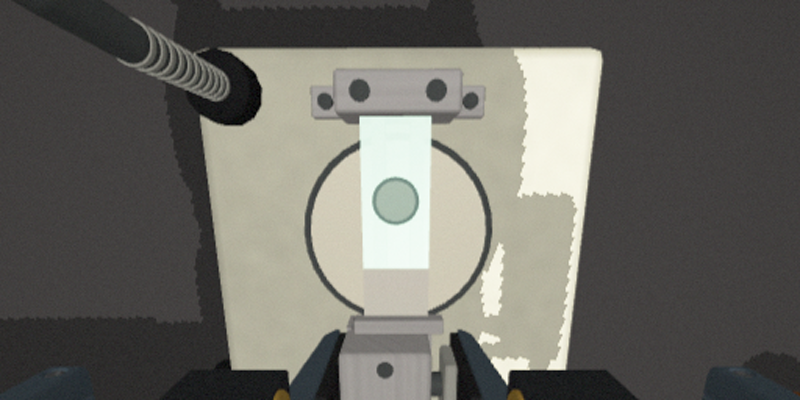

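The slide is square, touching the fixed jaw (row 116) and the carriage jaw (row 318). Contact built up at 24 mm of travel, which matches 0.040 → 0.064. I release, retreat and check.

```bash
python3 - <<'E'
from rig import arm
from h import *
b=np.radians(17.6);u=np.array([np.cos(b),np.sin(b),0]);O=np.array([.5771,.2510,0]);g=O-.0375*u+.0241*u
arm.grip(.075);arm.sleep(.3);arm.move_l(g+[0,0,.16],feed=.12)
arm.move_to(O-.07*u+[0,0,.2],Rdown(17.6));arm.sleep(.3);im,c=shoot(arm,"s0");t=arm.snapshot("top")[:,:,::-1]
print(arm.current_t())
A=cv2.resize(im[:230,130:400],(800,681),interpolation=cv2.INTER_CUBIC)[:600]
B=cv2.resize(t[140:270,60:420],(400,144));
cv2.imwrite("pics/s0b.png",np.vstack([cv2.resize(A,(480,360)),cv2.resize(t[140:280,80:420],(480,198))]))
E
```

```text
38.2583
```

View pics/s0b.png

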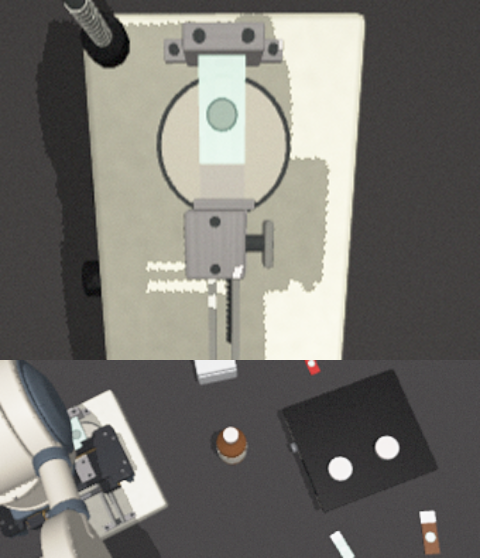

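The slide is square between both jaws (rows 55–200), the tab is back out at (268,243), and the bystanders are in place. Handing in.

```bash
python3 -c "
from rig import arm
print(arm.sign_off(),arm.current_t())"
```

```text
the job is handed in; nothing more can be done
the job is handed in; nothing more can be done
```

The slide is clamped square in the stage clamp, and the job was handed in at about 38 s of the 72 s allowed; `sign_off` gives no verdict.

- **Drag and pick-up:** I dragged the slide about 61 mm with closed fingertips, pressing at 10.6 N at most. That left about 32 mm over the warmer's front edge, where I pinched it by its sides.
- **Placing:** I laid it on the bed with about 1 N of contact. The jaws were already about 100 mm apart, so I didn't open them.
- **Clamping:** I pinched the carriage with the lock tab fully in (44 mm over both sides) and slid it up 24 mm, which fits 0.040 to 0.064. I stopped when the push reached about 7 N, then released the tab.

**Last checks:** the final picture shows the slide straight against both jaws, the tab sprung back out and nothing touched by the gripper. The dishes and the bottle stand where they were; the tip box shows only in part, but the arm never went near it. I didn't pull on the carriage to test the lock.

**Readings that disagreed:**
- One overhang measurement was spoiled by a light patch merging with the slide, so I used the other view.
- The finger width on the slide read 25.1 mm against a nominal 26 mm.
- The fixed jaw measured about 2 mm nearer than my stage frame put it.
- The bed was touched about 1.5 mm higher than I expected.

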